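# Shut the red stopcock of the eye irrigation manifold

## Task

On the worktop stands a white irrigation manifold box with a blue-grey sliding cover over its two stopcock handles. Without gripping or lifting anything, push the cover back, away from its front, as far as it goes and leave it there; then push the red handle clockwise (seen from above) with the fingertips until it stands crosswise against its stop, fully shut. Leave the blue handle as it is, do not disturb the small dropper bottle, lens case and gauze pack nearby, and finish clear of everything.

Things in the scene. Friction and masses are not known exactly. Their poses are not given: they have to be found in the camera images.
- manifold: white box fixed to the worktop, 250 (x) x 274 (y) x 45 mm; origin at the centre of its underside, on the worktop; its front faces -x, x points to its rear, z up. The rear half is closed, 40 mm high; the front half is an open tray under the cover. Two small outlets stick out 14 mm from the front face, up to z 25 mm
- tray (a point): centre of the tray's floor, 8 mm above the worktop, axes as the manifold's, 58 mm in front of its origin. The tray is 119 (x) x 258 (y) mm inside; front wall 42 mm, side rails 45 mm high, 8 mm thick. Two stopcocks: pivots 23 mm behind this point, at y -60 and +45 mm; which colour is where varies. Pipes (16 mm wide, along x) and valve bodies (32 x 28 mm) below the levers rise to 27 mm above the worktop
- cover_front (a point): middle of the cover's upright front face, 58 mm above the worktop; axes as the manifold's. Blue-grey cover 127 (x) x 274 (y) mm, flat top 70 mm above the worktop, three 2 mm ribs on top near the front; the front face spans 47 to 69 mm above the worktop over the whole width, 2 mm in front of the box when closed
- cover (a joint): how far the cover is slid along the manifold's +x (to its rear), m: 0 closed, hiding both handles; 0.115 fully open against the stop, both uncovered. Starts between 0 and 0.015. Needs about 2.5 N, stays where it is left, cannot be lifted off
- red_pivot (a point): pivot of the red handle, on its upright turning axis, at mid-height of the lever (36 mm above the worktop); axes as the manifold's
- red_tip (a point): tip of the red stopcock handle: free end of a straight red plastic lever, on its centre line, 60 mm from the pivot, half-way up its 14 mm thickness. The lever is 13 mm wide with upright flat sides, spans 29 to 43 mm above the worktop; round hub of 24 mm diameter at the pivot
- red_handle (a joint): angle of the red handle, rad: 0 = open, lever points along the manifold's -x (towards its front, in line with its pipe); grows clockwise seen from above; 1.57 = shut against the stop, lever crosswise, pointing along the manifold's +y. Starts between 0 and 0.25. Stays where it is left; turning takes about 0.12 N m (2.7 N at 45 mm from the pivot)
- blue_pivot (a point): pivot of the blue handle, on its upright turning axis, at mid-height of the lever (36 mm above the worktop); axes as the manifold's
- blue_tip (a point): tip of the blue stopcock handle: free end of a straight blue plastic lever, on its centre line, 60 mm from the pivot, half-way up its 14 mm thickness. The lever is 13 mm wide with upright flat sides, spans 29 to 43 mm above the worktop; round hub of 24 mm diameter at the pivot
- blue_handle (a joint): angle of the blue handle, rad: 0 = open, lever points along the manifold's -x (towards its front, in line with its pipe); grows clockwise seen from above; 1.57 = shut against the stop, lever crosswise, pointing along the manifold's +y. Starts between 0 and 0.25. Stays where it is left; turning takes about 0.12 N m (2.7 N at 45 mm from the pivot)
- dropper: loose white eye-drop bottle with a green cap, upright, diameter 25, 80 mm high; origin at the centre of its underside; bystander
- lens_holder: loose contact lens case with a white and a blue cap, 36 x 72 x 18 mm; origin at the centre of its underside; bystander
- gauze: loose sealed gauze pack, 55 x 95 x 9 mm, lying flat; origin at the centre of its underside; bystander

How it is judged:
By the outcome, as a careful person would: the job done as asked, in the order asked, and still so for the second after the job is handed in, with the robot touching nothing.
It also fails if it takes over 40 s, if anything falls off the work surface, if the arm or the gripper's body presses on something with over 40 N, if the wrist force passes 120 N, or if a joint passes its speed limit or range.

## Robot

A 6-joint arm with a two-finger parallel gripper is mounted at the origin on a cart in front of the work surface, level with it; the furniture and walls round the work are solid. World frame = base frame: x ahead of the robot, y to its left, z up, the work surface at z = 0. Lengths are in m, angles in rad, forces in N, time in s.
With the tool pointing down it reaches from about 0.375 to 0.975 m from the base axis. Payload 3.8 kg.
Tool frame: the origin (TCP) lies at the very end of the fingers, on their centre line; the grasp point (between the pads) lies 19 mm behind it; z points along the fingers, y is the direction in which the jaws open and shut (so a half turn about z gives the same grasp; the last joint's range is limited). The gripper opens to 85 mm and grips with 20 to 120 N. Pads are 22 mm wide; open, the fingers measure 114 mm over their backs; the gripper's body (76 mm by 85 mm) begins 54 mm behind the grasp point. The pads swing forward as they close: fully open they stand 13 mm farther back than shut.
Start: joints at [-0.037, 0.264, 1.604, -0, 1.274, -0.037], TCP at [0.675, -0, 0.231] pointing down, gripper open.
Joint ranges: [-2.63, 2.63], [-0.94, 2.18], [0.31, 2.57], [-1.31, 4.45], [0, 2.66], [-2.55, 2.55]. Speed limits (rad/s): [2.57, 2.57, 3.14, 3.14, 3.14, 3.14].

## Interface

Orientations are given as a rotation vector (axis times angle).
In Python, from workcell import bot, viewer, finish_job gives the robot as it stands.
- The arm moves only by the tool servo_tool, never from a script. Its argument "plan" is a list that holds one entry, the list of rows, each a list of 6 numbers: the shift along the tool's x, y, z in cm, then the turn, a rotation vector about the tool's x, y, z in degrees. A call has 1 to 20 rows; each row is the pose to reach, as a shift and turn from the pose measured when the call began, along the tool's axes at that moment; what a row does not reach only later rows make up. A row lasts 1/12 s, in which the tool goes at most 41.7 mm and 7.16 degrees, less where a joint would pass 70% of its speed; a pose out of reach is approached as far as the arm can. A call with a gripper value outside its range is refused whole. "claw" is the finger opening in cm, from 0 to 8.54, set as the call begins (left out, the last holds). The fingers move at their own pace and stop on an object; "grip_force" is the grip in N (left out, the last holds). Time passes only in rows, so rows that repeat a pose let the fingers close. It gives the time, the measured TCP pose, the force and the opening at its end, in the units of the state.
- bot.read_state(): the state, without advancing time (a new reading comes with each control period).
- viewer.read_camera(name): name is "scene" or "side" or "wrist"; returns a dict with "color" (384x512x3 uint8, red, green, blue), "fx", "fy", "cx", "cy" (pixels), "k1" (the pictures are not rectified: a ray, as slopes to the right and down, at radius r is drawn at 1 + k1 r^2 times it, then the intrinsics apply), "eye" and "rotation" of the camera in the world; the wrist camera has in their place "T_tool_cam" (4x4, takes a point from camera to tool coordinates, whose origin is the TCP and whose axes are the flange's). Camera axes: x right, y down, z forward; pixel columns grow to the right and rows downward; lengths in m; the calibration is good to about 2 mm. A picture is of the moment at which its call begins: read the wrist's pose just before it. There is no depth.
- finish_job(): hands the job in, once; it reports no verdict.
The state is a dict: "time": time; "q": joint angles; "joint_vel": joint speeds; "joint_torque": joint torques, N m; "tool_pos": TCP position; "tcp_rot": TCP orientation; "wrist_force": force on the tool from outside, world axes, zero at the start; "torque": the same for the moment, N m; "width": opening from 0.0 (shut) to 1.0 (fully open).
Only numpy, scipy, OpenCV 4.12 (cv2) and the standard library are available. Lean on these libraries where they do the work, as an engineer would, in place of code of your own. Each camera call takes 0.05 s, during which the arm holds its last target.

## Working session

There is one attempt and no reset: what is moved stays moved. The work goes in short steps, Python scripts to look and compute and a tool call to move; the robot and the scene stay as the last step left them, time stands still between calls to the robot, and variables do not carry over. Pictures are saved under pics/ and viewed, and the job is handed in when it is done.

Besides the shell and the picture viewer there is one more tool, called after "Request:" in YAML: its name, and indented under it one key for each argument. servo_tool: Moves the arm, as the interface text tells. Its arguments: {"type":"object","properties":{"plan":{"type":"array"},"claw":{"type":"number"},"grip_force":{"type":"number"}},"required":["plan"]}

```bash
mkdir -p pics; cat > h.py <<'E'
import numpy as np, cv2
from workcell import bot, viewer, finish_job
from scipy.spatial.transform import Rotation as R
def snap(n,f):
    s=bot.read_state(); c=viewer.read_camera(n)
    cv2.imwrite(f'pics/{f}.png',c['color'][:,:,::-1])
    if n=='wrist':
        T=np.eye(4);T[:3,:3]=R.from_rotvec(s['tcp_rot']).as_matrix();T[:3,3]=s['tool_pos']
        M=T@np.array(c['T_tool_cam']);c['eye']=M[:3,3];c['rotation']=M[:3,:3]
    return c
def ray(c,u,v):
    d=np.array([(u-c['cx'])/c['fx'],(v-c['cy'])/c['fy']]);p=d.copy()
    for _ in range(20): p=d/(1+c['k1']*(p@p))
    return np.array(c['rotation'])@np.array([p[0],p[1],1.])
def on(c,u,v,z):
    r=ray(c,u,v);e=np.array(c['eye']);return e+r*(z-e[2])/r[2]
def proj(c,P):
    p=np.array(c['rotation']).T@(np.array(P)-c['eye']);a=p[:2]/p[2];a=a*(1+c['k1']*(a@a))
    return np.array([a[0]*c['fx']+c['cx'],a[1]*c['fy']+c['cy']])
E
python3 - <<'E'
from h import *
print(bot.read_state())
for n in ['scene','side','wrist']:
    c=snap(n,n+'0'); print(n,c['eye'],c['rotation'],c['fx'],c['k1'])
E
```

```text
{'time': 0.0, 'q': array([-3.69012471e-02,  2.64739124e-01,  1.60540476e+00, -2.57091454e-05,
        1.27370793e+00, -3.68987500e-02]), 'joint_vel': array([-1.66518911e-06,  1.97480530e-04,  9.01078601e-04, -1.14755382e-03,
        8.28436151e-05,  2.66771850e-03]), 'joint_torque': array([ 6.10465631e-04, -5.15121067e+01, -3.67308676e+01, -4.07824507e-05,
        1.31324201e-02,  1.46811578e-05]), 'tool_pos': array([6.74250465e-01, 1.64269617e-05, 2.29954883e-01]), 'tcp_rot': array([-2.22027653, -2.22028776,  0.00244202]), 'wrist_force': array([ 0.0040496 , -0.09912431,  0.09128888]), 'torque': array([0.00348855, 0.00936001, 0.00532687]), 'width': 1.0008600334831501}
scene [-0.29221041  0.82539795  0.54776017] [-1.05039465  2.03119205 -1.30032012] 407.5411837460321 -0.06319949974391509
side [0.33486485 1.39249546 0.65718718] [-0.26037481  2.58738917 -1.57995582] 453.54068767688483 -0.05359458952709399
wrist [0.67414199 0.07306659 0.37271267] [[ 9.99995953e-01 -6.30478739e-04 -2.77414862e-03]
 [-1.40830618e-03 -9.56977136e-01 -2.90159919e-01]
 [-2.47185714e-03  2.90162652e-01 -9.56974151e-01]] 267.3861422344902 -0.0033423934856728447
```

```bash
sed -i "s/    return c$/    else: c['rotation']=R.from_rotvec(c['rotation']).as_matrix()\n    return c/" h.py; sed -n 5,14p h.py
```

```text
s=bot.read_state(); c=viewer.read_camera(n)
    cv2.imwrite(f'pics/{f}.png',c['color'][:,:,::-1])
    if n=='wrist':
        T=np.eye(4);T[:3,:3]=R.from_rotvec(s['tcp_rot']).as_matrix();T[:3,3]=s['tool_pos']
        M=T@np.array(c['T_tool_cam']);c['eye']=M[:3,3];c['rotation']=M[:3,:3]
    else: c['rotation']=R.from_rotvec(c['rotation']).as_matrix()
    return c
def ray(c,u,v):
    d=np.array([(u-c['cx'])/c['fx'],(v-c['cy'])/c['fy']]);p=d.copy()
    for _ in range(20): p=d/(1+c['k1']*(p@p))
```

View pics/scene0.png

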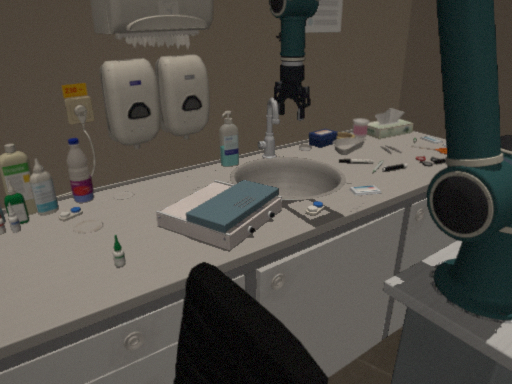

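View pics/side0.png

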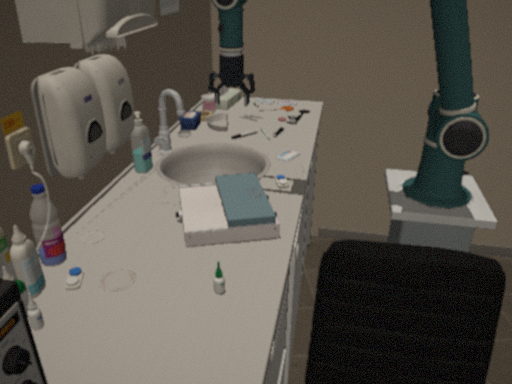

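View pics/wrist0.png

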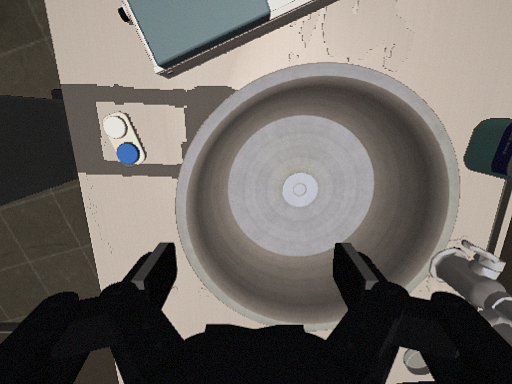

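```bash
python3 - <<'E'
from h import *
a=cv2.imread('pics/scene0.png')[165:275,90:350];cv2.imwrite('pics/z1.png',cv2.resize(a,None,fx=3,fy=3,interpolation=cv2.INTER_CUBIC))
a=cv2.imread('pics/side0.png')[160:310,160:310];cv2.imwrite('pics/z2.png',cv2.resize(a,None,fx=4,fy=4,interpolation=cv2.INTER_CUBIC))
E
```

```text
(no output)
```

View pics/z1.png

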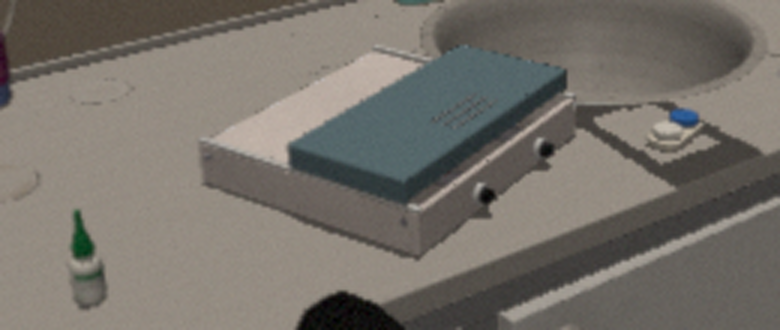

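View pics/z2.png

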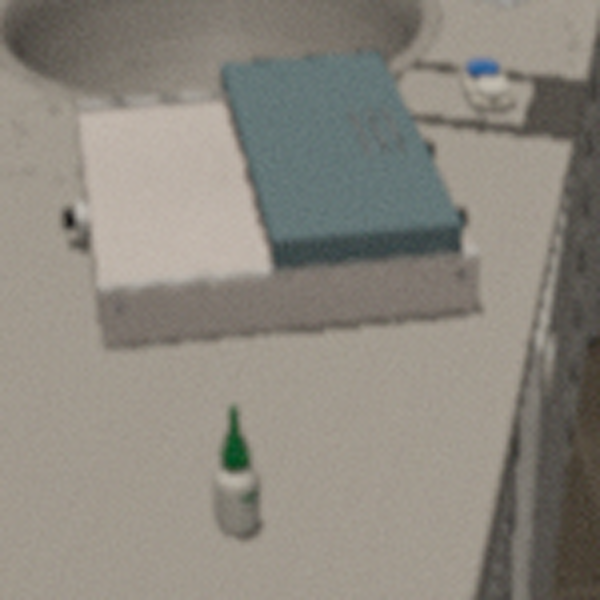

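```bash
python3 - <<'E'
from h import *
for n,o,k,P in [('scene',(90,165),3,[(290,148),(408,184),(567,70),(460,46)]),('side',(160,160),4,[(273,240),(460,228),(378,56),(222,64)])]:
    c=snap(n,'t'); Q=[on(c,o[0]+(x+.5)/k-.5,o[1]+(y+.5)/k-.5,.07)[:2] for x,y in P]
    Q=np.array(Q);print(n,Q.round(4).tolist())
    print('x len',np.linalg.norm(Q[0]-Q[1]),np.linalg.norm(Q[3]-Q[2]),'y len',np.linalg.norm(Q[1]-Q[2]),np.linalg.norm(Q[0]-Q[3]))
    d=(Q[0]-Q[1]+Q[3]-Q[2]);e=Q[1]-Q[2]+Q[0]-Q[3];print('yaw',np.degrees(np.arctan2(d[1],d[0])),np.degrees(np.arctan2(-e[0],e[1])),'ctr',Q.mean(0),'front',(Q[1]+Q[2])/2)
    # bottom corner front left of box, other
B={'scene':[(420,257),(203,180)],'side':[(480,310),(108,348)]}
for n,o,k in [('scene',(90,165),3),('side',(160,160),4)]:
    c=snap(n,'t')
    Q=[on(c,o[0]+(x+.5)/k-.5,o[1]+(y+.5)/k-.5,0)[:2] for x,y in B[n]];print(n,'base',Q,np.linalg.norm(Q[0]-Q[1]))
c=snap('side','t');print('dropper',on(c,160+237/4,160+535/4,0))
c=snap('wrist','t2');print('lens',on(c,122,140,.015))
E
```

```text
scene [[0.5767, 0.4248], [0.4619, 0.3761], [0.5691, 0.1251], [0.6833, 0.1753]]
x len 0.12478948485373176 0.12472099249413464 y len 0.2728698560945153 0.2712241237113052
yaw 23.35436591670445 23.133521054320692 ctr [0.57274402 0.27533069] front [0.51547821 0.25060369]
side [[0.5837, 0.4288], [0.4697, 0.3895], [0.5713, 0.1412], [0.6853, 0.1801]]
x len 0.12066154161317323 0.12043880626494347 y len 0.2683098817333092 0.26860792231451674
yaw 18.932304872125137 22.236419606897634 ctr [0.57750119 0.28491102] front [0.52048688 0.26535474]
scene base [array([0.45787409, 0.36950251]), array([0.69227593, 0.46364262])] 0.25259965453438477
side base [array([0.45632319, 0.37483296]), array([0.68471935, 0.46857378])] 0.24688488420443605
dropper [0.55480628 0.63148283 0.        ]
lens [0.49963921 0.04191087 0.015     ]
```

```bash
python3 - <<'E'
from h import *
a=snap('scene','t');b=snap('side','t')
def tri(p,q):
    r=ray(a,*p);s=ray(b,*q);r/=np.linalg.norm(r);s/=np.linalg.norm(s)
    A=np.c_[r,-s];t=np.linalg.lstsq(A,np.array(b['eye'])-a['eye'],rcond=None)[0]
    P=a['eye']+r*t[0];Q=b['eye']+s*t[1];return (P+Q)/2,np.linalg.norm(P-Q)
print(tri((200,268),(338,245)),tri((200,268),(500,258)),tri((325,370),(338,245)),tri((325,370),(500,258)))
# dropper top/base , lens, check
print(tri((117,236),(218,263)))
c=snap('wrist','t2')
for p in [(20,90),(62,92),(60,180),(50,10),(100,300)]: print(p,on(c,*p,0))
for u,v in [(435,455),(160,240)]: pass
print('gauze scene',on(a,365,188,.009),'side',on(b,289,155,.009),'lens side',on(b,282,183,.015))
E
```

```text
(array([0.30667477, 0.52989719, 0.09578556]), np.float64(0.0010579758092260736)) (array([0.05168774, 0.67513653, 0.24766892]), np.float64(0.08371171145955031)) (array([ 0.24447365,  0.23129636, -0.18402472]), np.float64(0.1774615907198784)) (array([-0.02973244,  0.52682048,  0.11183571]), np.float64(0.011471203055095717))
(array([0.56058797, 0.61397613, 0.0729018 ]), np.float64(0.004453893617343373))
(20, 90) [0.36790442 0.10518998 0.        ]
(62, 92) [0.42255193 0.10255868 0.        ]
(60, 180) [ 0.3948913  -0.01570609  0.        ]
(50, 10) [0.42727026 0.19545738 0.        ]
(100, 300) [ 0.41789255 -0.22014683  0.        ]
gauze scene [ 0.50950668 -0.19746955  0.009     ] side [ 0.49967761 -0.17915187  0.009     ] lens side [0.49136469 0.07646092 0.015     ]
```

Request:
servo_tool:
  plan:
    - [[3,-3,0,0,0,7],[6,-6,0,0,0,14],[9,-9,0,0,0,21],[12,-12,0,0,0,28],[15,-15,0,0,0,35],[18,-18,0,0,0,42],[20,-20,0,0,0,49],[21,-22,0,0,0,56],[21,-22.5,0,0,0,63],[21,-22.5,0,0,0,67.5],[21,-22.5,0,0,0,67.5],[21,-22.5,0,0,0,67.5]]
  claw: 0

```text
time: 1.6
tool_pos: [0.45, 0.2102, 0.2316]
tcp_rot: [-3.08, -0.617, -0.001]
wrist_force: [1.1, 0.0, -0.2]
width: -0.001
```

```bash
python3 - <<'E'
from h import *
c=snap('wrist','w1');s=bot.read_state();print(s['time'],s['tool_pos'],R.from_rotvec(s['tcp_rot']).as_matrix().round(3),s['width'])
E
```

```text
1.65 [0.45021718 0.20997794 0.23154772] [[ 0.923  0.385  0.001]
 [ 0.385 -0.923  0.   ]
 [ 0.001  0.    -1.   ]] 0.0013022176196491933
```

View pics/w1.png

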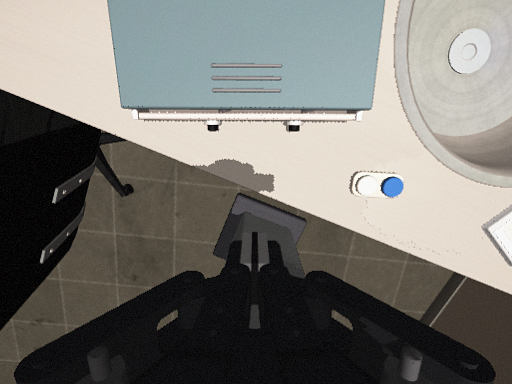

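```bash
python3 - <<'E'
from h import *
c=snap('wrist','w1b');s=bot.read_state()
im=c['color'].astype(int);m=((im[:,:,2]-im[:,:,0]>15)&(im[:,:,2]>80)).astype(np.uint8)*255
n,l,st,ce=cv2.connectedComponentsWithStats(m);i=1+np.argmax(st[1:,4]);m=(l==i)
for u in range(125,372,35): 
    v=np.where(m[:130,u])[0].max();print(u,v,end=' ')
print()
for v in [20,60,100]:
    us=np.where(m[v])[0];print(v,us.min(),us.max())
a=on(c,121,107,.069);b=on(c,374.5,107,.069);print(a,b,np.linalg.norm(a-b),(a+b)/2,np.degrees(np.arctan2(*(a-b)[1::-1]))-90)
# box front top edge corners z=.042, 
a=on(c,133,115,.043);b=on(c,361.5,117,.043);print(a,b,np.linalg.norm(a-b),(a+b)/2,np.degrees(np.arctan2(*(a-b)[1::-1]))-90)
print('lens',on(c,378,185,.018),'tip px',proj(c,s['tool_pos']))
E
python3 -c "
import cv2;a=cv2.imread('pics/w1b.png')[85:140,100:390];cv2.imwrite('pics/z3.png',cv2.resize(a,None,fx=2.7,fy=2.7*2))"
```

```text
125 107 160 107 195 108 230 108 265 107 300 108 335 108 370 107 
20 110 381
60 115 376
100 120 371
[0.47044649 0.37421394 0.069     ] [0.57585995 0.12030907 0.069     ] 0.27491759617860606 [0.52315322 0.2472615  0.069     ] 22.546715028225975
[0.46305104 0.37041912 0.043     ] [0.56499127 0.11892916 0.043     ] 0.2713650912365771 [0.51402116 0.24467414 0.043     ] 22.06493311828254
lens [0.49839042 0.04496848 0.018     ] tip px [253.72614467 244.33993518]
```

View pics/z3.png

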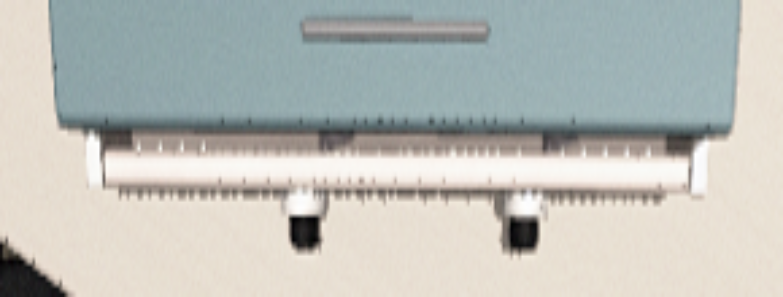

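Request:
servo_tool:
  plan:
    - [[0,-0.2,3,0,0,0],[0,-0.4,6,0,0,0],[0,-0.6,9,0,0,0],[0,-0.6,12,0,0,0],[0,-0.6,15,0,0,0],[0,-0.6,17,0,0,0],[2,-0.6,18,0,0,0],[4,-0.6,18,0,0,0],[5,-0.6,18,0,0,0],[6,-0.6,18,0,0,0],[6,-0.6,18,0,0,0],[6,-0.6,18,0,0,0]]

```text
time: 2.7
tool_pos: [0.5041, 0.2385, 0.052]
tcp_rot: [-3.081, -0.615, -0.001]
wrist_force: [-0.5, -0.4, -0.6]
width: -0.003
```

```bash
python3 - <<'E'
from h import *
c=snap('wrist','w2');snap('scene','s2')
a=cv2.imread('pics/s2.png')[165:275,150:330];cv2.imwrite('pics/z4.png',cv2.resize(a,None,fx=4,fy=4))
E
```

```text
(no output)
```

View pics/w2.png

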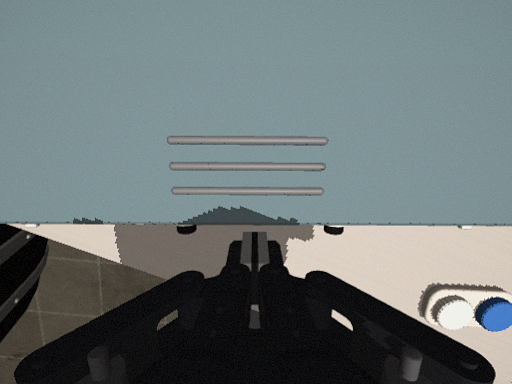

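View pics/z4.png

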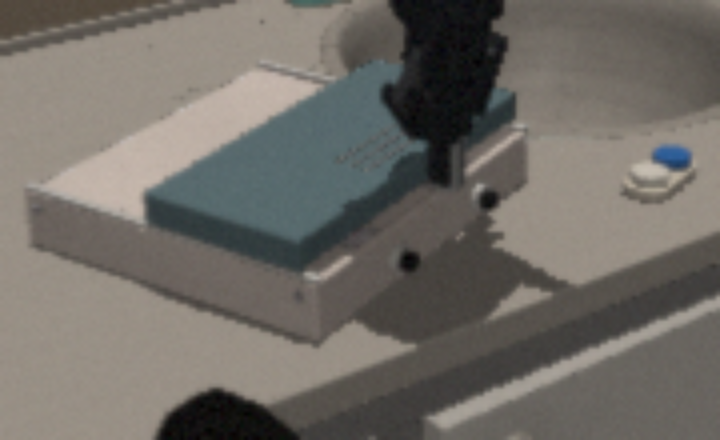

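Request:
servo_tool:
  plan:
    - [[0.5,0,0,0,0,0],[1,0,0,0,0,0],[1.5,0,0,0,0,0],[2,0,0,0,0,0],[2.7,0,0,0,0,0],[3.5,0,0,0,0,0],[4.3,0,0,0,0,0],[5.1,0,0,0,0,0],[5.9,0,0,0,0,0],[6.7,0,0,0,0,0],[7.5,0,0,0,0,0],[8.3,0,0,0,0,0],[9,0,0,0,0,0],[9.5,0,0,0,0,0],[10,0,0,0,0,0],[10,0,0,0,0,0]]

```text
time: 4.13
tool_pos: [0.5966, 0.2773, 0.0517]
tcp_rot: [-3.08, -0.615, -0.003]
wrist_force: [0.3, 0.1, -0.7]
width: 0.001
```

Request:
servo_tool:
  plan:
    - [[0.3,0,0,0,0,0],[0.6,0,0,0,0,0],[0.9,0,0,0,0,0],[0.9,0,0,0,0,0]]

```text
time: 4.47
tool_pos: [0.6053, 0.2811, 0.0516]
tcp_rot: [-3.08, -0.615, -0.003]
wrist_force: [-0.6, -0.7, -1.1]
width: -0.0
```

```bash
python3 - <<'E'
from h import *
c=snap('wrist','w3');snap('scene','s3');print(bot.read_state()['wrist_force'])
a=cv2.imread('pics/s3.png')[165:275,150:330];cv2.imwrite('pics/z5.png',cv2.resize(a,None,fx=4,fy=4))
E
```

```text
[-1.22556103  0.6919085  -0.32251146]
```

View pics/w3.png

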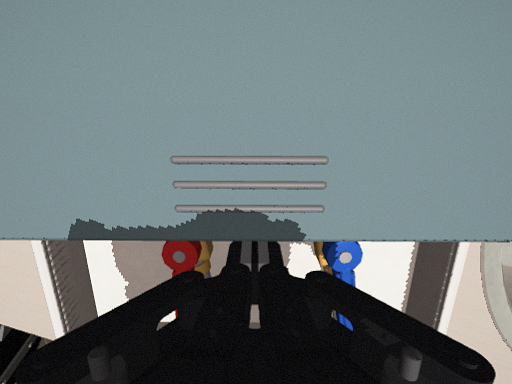

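View pics/z5.png

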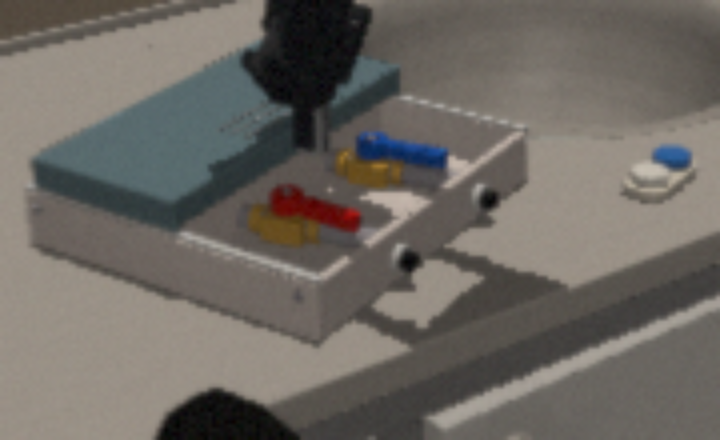

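Request:
servo_tool:
  plan:
    - [[0.2,0,0,0,0,0],[0.4,0,0,0,0,0],[0.4,0,0,0,0,0]]

```text
time: 4.82
tool_pos: [0.6056, 0.2813, 0.0517]
tcp_rot: [3.08, 0.615, -0.008]
wrist_force: [-10.4, -5.5, 7.2]
width: -0.0
```

Request:
servo_tool:
  plan:
    - [[0.2,0,0,0,0,0],[0.4,0,0,0,0,0],[0.4,0,0,0,0,0]]

```text
time: 5.07
tool_pos: [0.6056, 0.2813, 0.0517]
tcp_rot: [3.078, 0.615, -0.022]
wrist_force: [-11.7, -6.0, 10.1]
width: 0.002
```

Request:
servo_tool:
  plan:
    - [[-1,0,0,0,0,0],[-1.5,0,-3,0,0,0],[-3,0,-6,0,0,0],[-5,0,-9,0,0,0],[-8,0,-12,0,0,0],[-11,0,-14,0,0,0],[-12,0,-14,0,0,0],[-12,0,-14,0,0,0],[-12,0,-14,0,0,0]]

```text
time: 5.82
tool_pos: [0.497, 0.2362, 0.1934]
tcp_rot: [3.079, 0.615, -0.019]
wrist_force: [-0.3, -0.1, 0.1]
width: 0.001
```

```bash
python3 - <<'E'
from h import *
c=snap('wrist','w4');s=bot.read_state()
ex=np.array([np.cos(np.radians(22.5)),np.sin(np.radians(22.5))]);ey=np.array([-ex[1],ex[0]])
im=c['color'].astype(int);r,g,b=im[:,:,0],im[:,:,1],im[:,:,2]
for nm,m in [('red',(r>110)&(g<70)&(b<70)),('blue',(b>110)&(r<60)&(g<110))]:
    n,l,st,ce=cv2.connectedComponentsWithStats(m.astype(np.uint8))
    for i in range(1,n):
        if st[i,4]>150:
            ys,xs=np.where(l==i);P=np.array([on(c,x,y,.043)[:2] for x,y in zip(xs,ys)])
            cc=P.mean(0);w,v=np.linalg.eigh(np.cov(P.T));a=v[:,1]
            if a@ex>0:a=-a
            t=(P-cc)@a;print(nm,st[i],cc,'len',np.ptp(t),'dir rel',np.degrees(np.arctan2(a@ey,-(a@ex))),'tip',cc+a*t.max(),'back',cc+a*t.min(),'pivot?',cc+a*(t.max()-.06))
print(s['tool_pos'],s['wrist_force'])
E
```

```text
red [196  68  23  72 899] [0.55707296 0.31197831] len 0.06955508899023818 dir rel 0.9682257401132498 tip [0.52177743 0.29805241] back [0.58647856 0.32358032] pivot? [0.57759028 0.32007344]
blue [300  78  22  63 442] [0.58808909 0.20637474] len 0.06069016024548536 dir rel -8.142612533691347 tip [0.56456346 0.1924381 ] back [0.61677904 0.22337075] pivot? [0.61618525 0.22301899]
[0.49703852 0.23616475 0.19257434] [-0.84457871  1.10431032 -1.28412004]
```

View pics/w4.png

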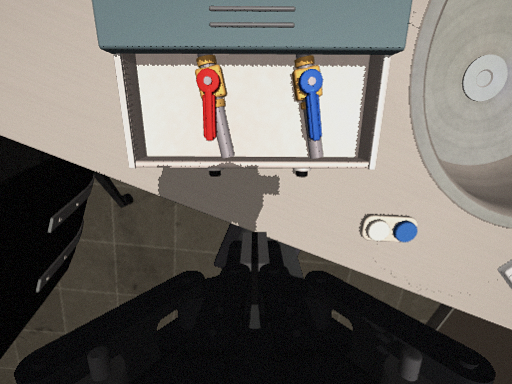

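Request:
servo_tool:
  plan:
    - [[0.5,-0.1,0,0,0,-7],[1,-0.2,0,0,0,-14],[1.6,-0.4,1,0,0,-21],[2.2,-0.6,1,0,0,-28],[2.8,-0.8,2,0,0,-35],[3.4,-0.9,3,0,0,-42],[4,-1,4,0,0,-49],[4.6,-1.2,5,0,0,-56],[5.2,-1.4,6,0,0,-63],[5.8,-1.5,7,0,0,-70],[6.2,-1.6,8,0,0,-77],[6.4,-1.6,8.5,0,0,-84],[6.4,-1.6,9,0,0,-90],[6.4,-1.6,9,0,0,-90],[6.4,-1.6,9,0,0,-90]]

```text
time: 7.12
tool_pos: [0.5485, 0.2749, 0.0992]
tcp_rot: [-1.742, -2.602, 0.022]
wrist_force: [-0.2, 1.6, 0.4]
width: 0.002
```

```bash
cat > m.py <<'E'
from h import *
import sys
c=snap('wrist',sys.argv[1]);s=bot.read_state();print(s['time'],s['tool_pos'],s['wrist_force'])
M=R.from_rotvec(s['tcp_rot']).as_matrix();print(M.round(3))
P=np.array([.5776,.3195]);ex=np.array([np.cos(np.radians(22.5)),np.sin(np.radians(22.5))]);ey=np.array([-ex[1],ex[0]])
d=s['tool_pos'][:2]-P;print('tcp rel red pivot, manifold mm',d@ex*1000,d@ey*1000,'tool x yaw rel',np.degrees(np.arctan2(M[1,0],M[0,0]))-22.5)
im=c['color'].astype(int);r,g,b=im[:,:,0],im[:,:,1],im[:,:,2]
m=(r>110)&(g<70)&(b<70)
ys,xs=np.where(m);Q=np.array([on(c,x,y,.043)[:2] for x,y in zip(xs,ys)])-P
print('red x range',(Q@ex).min()*1000,(Q@ex).max()*1000,'y',(Q@ey).min()*1000,(Q@ey).max()*1000)
E
python3 m.py w5
```

```text
7.1667 [0.5487664  0.27505705 0.10008205] [ 0.33055815  0.12222175 -0.627675  ]
[[-0.382  0.924 -0.015]
 [ 0.924  0.381 -0.006]
 [ 0.    -0.016 -1.   ]]
tcp rel red pivot, manifold mm -43.64635410545124 -30.025790356819925 tool x yaw rel 89.92683422077626
red x range -60.40045866334936 9.7899456768369 y -9.567708089702014 12.694604003480691
```

View pics/w5.png

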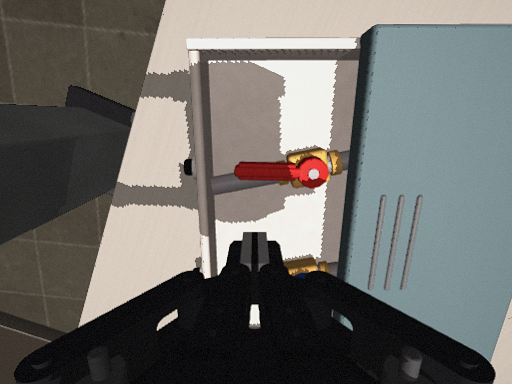

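Request:
servo_tool:
  plan:
    - [[0,0,2,0,0,0],[0,0,4,0,0,0],[0,0,5.5,0,0,0],[0,0,6.5,0,0,0],[0,0,6.5,0,0,0],[0,0,6.5,0,0,0]]

```text
time: 7.67
tool_pos: [0.5477, 0.2746, 0.0348]
tcp_rot: [-1.743, -2.602, 0.022]
wrist_force: [0.4, -0.4, 1.0]
width: 0.001
```

```bash
python3 m.py w6;python3 - <<'E'
import numpy as np
# pivot rel P: (-1,+1.5)mm ; TCP now approx rel P from print
for t in range(0,91,6):
    a=np.radians(t);print(t,(.042*np.sin(a)-.0175*np.cos(a))*100,(-.042*np.cos(a)-.0175*np.sin(a))*100)
E
```

```text
7.7167 [0.54847843 0.27496478 0.03574164] [ 1.17310593 -1.02699061  0.24466352]
[[-0.381  0.925 -0.014]
 [ 0.925  0.381 -0.005]
 [ 0.    -0.015 -1.   ]]
tcp rel red pivot, manifold mm -43.94771284960825 -30.000832732984605 tool x yaw rel 89.88174201371115
red x range -60.368067292192336 9.790657973878055 y -9.605343323262385 12.866901183085321
0 -1.7500000000000002 -4.2
6 -1.3013937711703338 -4.359916771265141
12 -0.838529199849571 -4.472065382013063
18 -0.3664775271417396 -4.535217108595803
24 0.10958935004380943 -4.548680047481574
30 0.5844555433772319 -4.512306695894643
36 1.0529183194722291 -4.426495567886608
42 1.5098451021217647 -4.292186828133058
48 1.950229705877054 -4.110851991292646
54 2.3692471848629513 -3.8844777997845457
60 2.7623066958946425 -3.6155444566227684
66 3.1251017967162737 -3.3069984517929125
72 3.4536576282834868 -2.962220279891298
78 3.744374464150904 -2.58498740271875
84 3.9940671498283544 -2.179432862618623
90 4.2 -1.7500000000000004
```

View pics/w6.png

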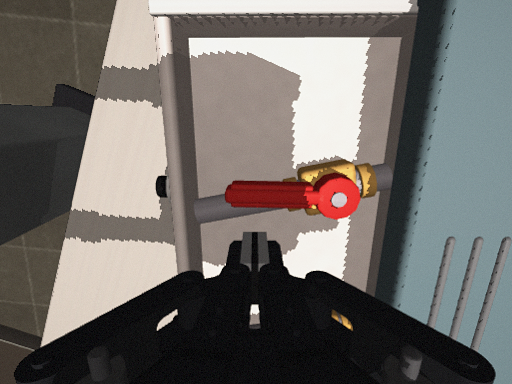

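Request:
servo_tool:
  plan:
    - [[0.7,0,0,0,0,0],[1.4,0.1,0,0,0,0],[1.85,-0.05,0,0,0,6],[2.3,-0.15,0,0,0,12],[2.8,-0.25,0,0,0,18],[3.25,-0.25,0,0,0,24],[3.75,-0.2,0,0,0,30],[4.2,-0.15,0,0,0,36],[4.65,0,0,0,0,42],[5.1,0.2,0,0,0,48],[5.5,0.4,0,0,0,54],[5.9,0.7,0,0,0,60],[5.9,0.7,0,0,0,60]]

```text
time: 8.8
tool_pos: [0.5329, 0.3333, 0.0368]
tcp_rot: [-2.819, -1.383, 0.022]
wrist_force: [-0.3, -0.7, 0.8]
width: -0.004
```

```bash
python3 m.py w7
```

```text
8.85 [0.53279555 0.33321343 0.03663066] [0.19014599 0.30092676 0.18656083]
[[ 0.608  0.794 -0.013]
 [ 0.794 -0.608 -0.005]
 [-0.011 -0.007 -1.   ]]
tcp rel red pivot, manifold mm -36.146013357398175 29.815476241558788 tool x yaw rel 30.039949234255054
red x range -30.199263020653227 11.500384807399103 y -9.715057429367388 52.76589963996726
```

View pics/w7.png

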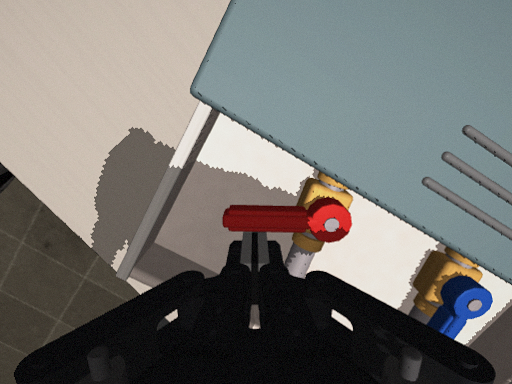

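Request:
servo_tool:
  plan:
    - [[0.45,-0.15,0.1,0,0,6],[0.9,-0.25,0.1,0,0,12],[1.4,-0.35,0.2,0,0,18],[1.85,-0.35,0.2,0,0,24],[2.1,-0.35,0.2,0,0,27],[2.35,-0.3,0.2,0,0,30],[2.35,-0.3,0.2,0,0,30]]

```text
time: 9.43
tool_pos: [0.5369, 0.3497, 0.0332]
tcp_rot: [3.072, 0.615, -0.049]
wrist_force: [-17.3, -10.5, 13.9]
width: -0.002
```

```bash
python3 m.py w8
```

```text
9.4833 [0.53691102 0.34969545 0.03321304] [-17.05286426 -10.03501638  13.6169591 ]
[[ 0.922  0.386 -0.029]
 [ 0.386 -0.922 -0.014]
 [-0.032  0.001 -0.999]]
tcp rel red pivot, manifold mm -26.036417008566467 43.467952019704754 tool x yaw rel 0.22334419730762534
red x range -16.043527105278482 12.306979419820015 y -9.46226528246949 58.70405132713998
```

View pics/w8.png

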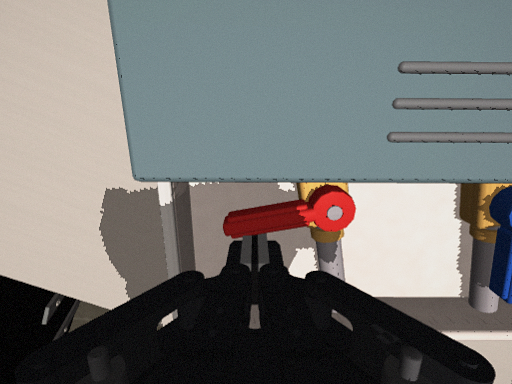

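```bash
python3 - <<'E'
from h import *
snap('scene','s8');snap('side','d8');print(bot.read_state()['wrist_force'],bot.read_state()['torque'])
a=cv2.imread('pics/s8.png')[150:260,150:310];cv2.imwrite('pics/z8.png',cv2.resize(a,None,fx=5,fy=5,interpolation=cv2.INTER_CUBIC))
a=cv2.imread('pics/d8.png')[150:260,170:310];cv2.imwrite('pics/y8.png',cv2.resize(a,None,fx=5,fy=5,interpolation=cv2.INTER_CUBIC))
E
```

```text
[-17.3479267  -10.91271918  13.59851179] [-1.74616784  2.90095153  0.03918945]
```

View pics/z8.png

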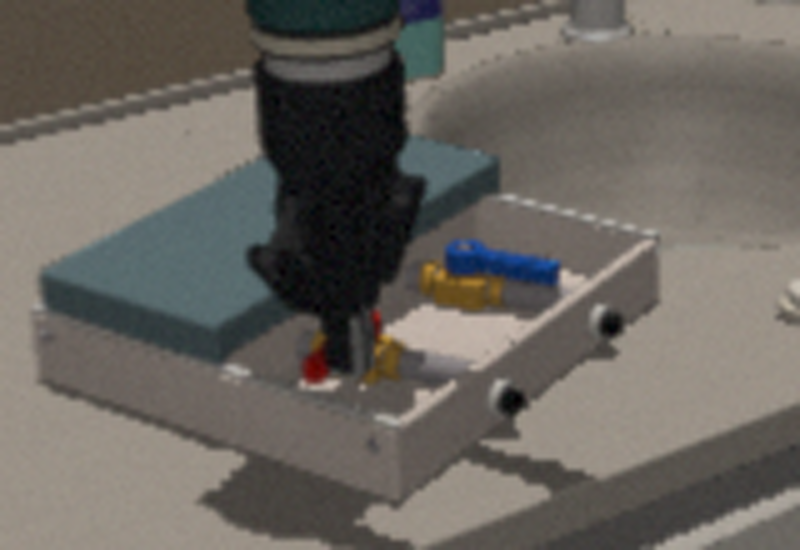

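View pics/y8.png

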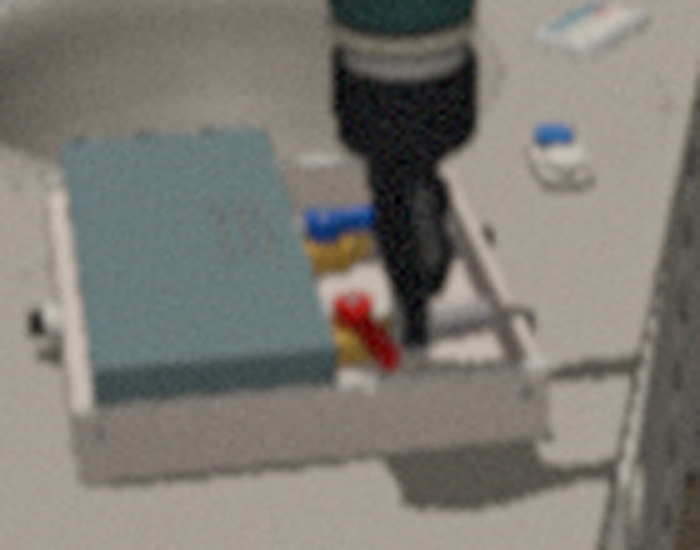

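Request:
servo_tool:
  plan:
    - [[-1,0,0,0,0,0],[-2,0,-0.2,0,0,0],[-2,0,-0.2,0,0,0],[-2,0,-0.2,0,0,0]]

```text
time: 9.92
tool_pos: [0.519, 0.3426, 0.0366]
tcp_rot: [3.073, 0.62, -0.045]
wrist_force: [-0.6, -0.7, 0.0]
width: -0.0
```

```bash
python3 m.py w9; python3 - <<'E'
from h import *
a=cv2.imread('pics/w9.png')[150:270,180:380];cv2.imwrite('pics/z9.png',cv2.resize(a,None,fx=4,fy=4,interpolation=cv2.INTER_CUBIC))
E
```

```text
9.9667 [0.51945287 0.34274317 0.0367111 ] [ 1.02776608  0.4173588  -0.86777679]
[[ 0.921  0.388 -0.026]
 [ 0.388 -0.922 -0.012]
 [-0.029  0.001 -1.   ]]
tcp rel red pivot, manifold mm -44.8261689278448 43.72583128625875 tool x yaw rel 0.309236419890631
red x range -15.838931786755179 11.414789530564299 y -9.466461625285499 59.92939173312348
```

View pics/z9.png

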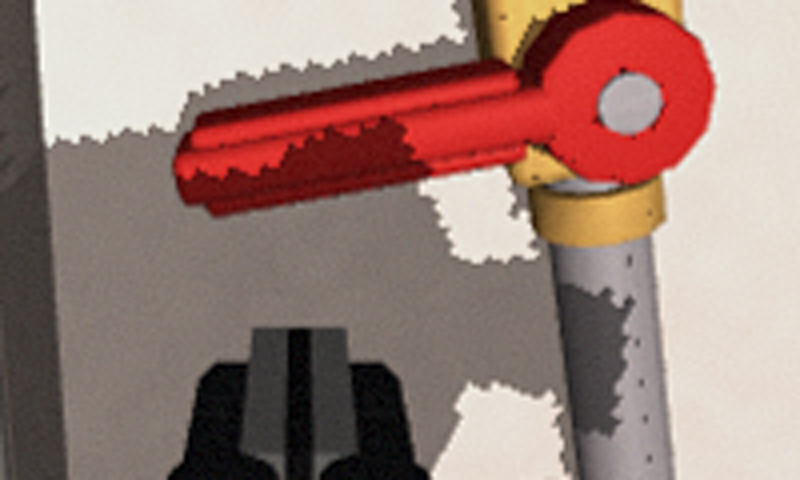

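Request:
servo_tool:
  plan:
    - [[0.8,0,0,0,1.6,0],[1.4,0,0,0,1.6,0],[1.6,0,0,0,1.6,0],[1.8,0,0,0,1.6,0],[2,0,0,0,1.6,0],[2,0,0,0,1.6,0]]

```text
time: 10.47
tool_pos: [0.5361, 0.3496, 0.0354]
tcp_rot: [3.077, 0.621, -0.01]
wrist_force: [-6.0, -2.4, 5.2]
width: -0.002
```

```bash
python3 m.py w10
```

```text
10.5167 [0.53601014 0.34957437 0.03537661] [-6.75263298 -2.24432054  3.96127294]
[[ 0.922  0.388 -0.006]
 [ 0.388 -0.922 -0.004]
 [-0.007  0.001 -1.   ]]
tcp rel red pivot, manifold mm -26.9150593454394 43.70084495404658 tool x yaw rel 0.31485518354564945
red x range -15.317307320286181 13.1805172589474 y -9.418562673148282 58.177823478460965
```

View pics/w10.png

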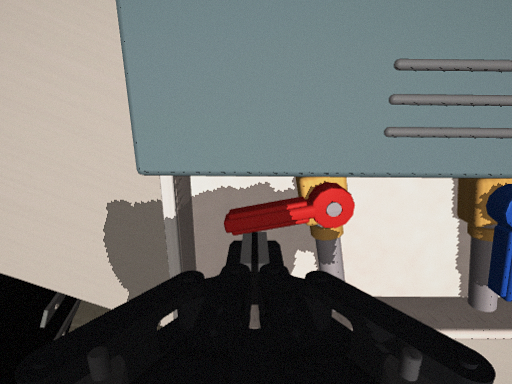

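```bash
python3 - <<'E'
from h import *
c=snap('wrist','w11')
def ang(p,q,z):
    d=(on(c,*q,z)-on(c,*p,z))[:2];return np.degrees(np.arctan2(d[1],d[0]))-22.5
print('cover edge',ang((137,172),(510,176.5),.069))
print('lever centre',ang((334,209),(227,222),.043)-0)
a=cv2.imread('pics/w11.png')[150:350,150:512];cv2.imwrite('pics/z11.png',cv2.resize(a,None,fx=2.2,fy=2.2,interpolation=cv2.INTER_CUBIC))
import json
s=json.dumps(1)
E
python3 - <<'E'
import cv2
a=cv2.imread('pics/w4.png')[40:180,100:400];cv2.imwrite('pics/z10.png',cv2.resize(a,None,fx=2.6,fy=2.6,interpolation=cv2.INTER_CUBIC))
E
```

```text
cover edge -90.48500052052063
lever centre 97.6308840660607
```

View pics/z11.png

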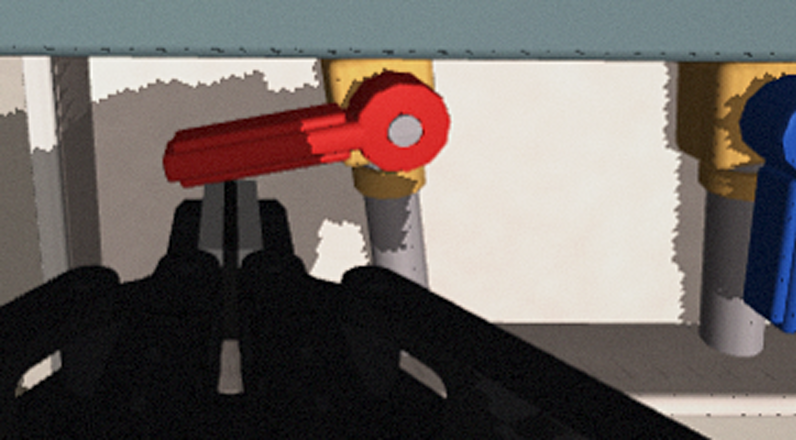

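View pics/z10.png

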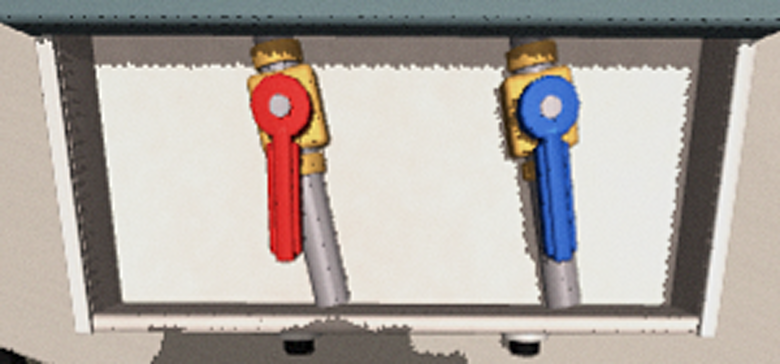

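```bash
python3 - <<'E'
from h import *
T=dict(pos=[0.49703852,0.23616475,0.19257434],rot=[3.079,0.615,-0.019])
c=viewer.read_camera('wrist')
M=np.eye(4);M[:3,:3]=R.from_rotvec(T['rot']).as_matrix();M[:3,3]=T['pos'];M=M@np.array(c['T_tool_cam']);c['eye']=M[:3,3];c['rotation']=M[:3,:3]
ex=np.array([np.cos(np.radians(22.5)),np.sin(np.radians(22.5))]);ey=np.array([-ex[1],ex[0]])
P=np.array([.5766,.3209])
f=lambda x,y:(100+x/2.6,40+y/2.6)
def L(nm,p,q,z):
    A=on(c,*f(*p),z)[:2]-P;B=on(c,*f(*q),z)[:2]-P;d=B-A
    print(nm,'A',(A@ex*1e3).round(1),(A@ey*1e3).round(1),'B',(B@ex*1e3).round(1),(B@ey*1e3).round(1),'ang',np.degrees(np.arctan2(d@ey,-d@ex)).round(1))
L('redpipe',(312,177),(335,301),.02)
L('redlever',(280,105),(285,258),.043)
L('bluelever',(550,105),(564,258),.043)
L('left rail',(42,40),(85,332),.045);L('right rail',(745,40),(708,335),.045)
L('outlets',(299,345),(524,345),.018)
L('bluepipe',(518,42),(561,303),.02)
L('front wall',(92,320),(702,322),.042)
E
```

```text
redpipe A -27.4 -10.0 B -80.8 -18.4 ang -8.9
redlever A -1.2 -1.4 B -59.4 -0.4 ang 1.0
bluelever A -1.2 -105.9 B -59.4 -115.4 ang -9.3
left rail A 21.1 86.3 B -89.9 85.3 ang -0.5
right rail A 21.2 -177.1 B -91.2 -178.1 ang -0.5
outlets A -101.6 -0.9 B -101.5 -105.4 ang -90.0
bluepipe A 24.8 -95.8 B -81.7 -120.7 ang -13.1
front wall A -85.4 83.0 B -86.2 -176.2 ang -89.8
```

Request:
servo_tool:
  plan:
    - [[-0.7,0,-0.2,0,0,0],[-0.8,-0.4,-0.2,0,0,-4],[-0.8,-0.7,-0.2,0,0,-8],[-0.4,-0.7,-0.2,0,0,-8],[0,-0.7,-0.2,0,0,-8],[0.3,-0.7,-0.2,0,0,-8],[0.6,-0.7,-0.2,0,0,-8],[0.6,-0.7,-0.2,0,0,-8]]

```text
time: 11.28
tool_pos: [0.5332, 0.3559, 0.0362]
tcp_rot: [3.025, 0.83, -0.032]
wrist_force: [-15.3, -5.6, 11.4]
width: 0.001
```

```bash
python3 m.py w12; python3 - <<'E'
from h import *
a=cv2.imread('pics/w12.png')[130:330,130:492];cv2.imwrite('pics/z12.png',cv2.resize(a,None,fx=2.2,fy=2.2,interpolation=cv2.INTER_CUBIC))
E
```

```text
11.3333 [0.53322989 0.35591439 0.03623229] [-16.2609925   -5.75060597  11.03583233]
[[ 0.86   0.51  -0.018]
 [ 0.51  -0.86  -0.01 ]
 [-0.021 -0.001 -1.   ]]
tcp rel red pivot, manifold mm -27.057456252188956 50.62221725960771 tool x yaw rel 8.191366577366722
red x range -15.631574256594366 12.797429442186145 y -9.357535681072656 58.48122810616354
```

View pics/z12.png

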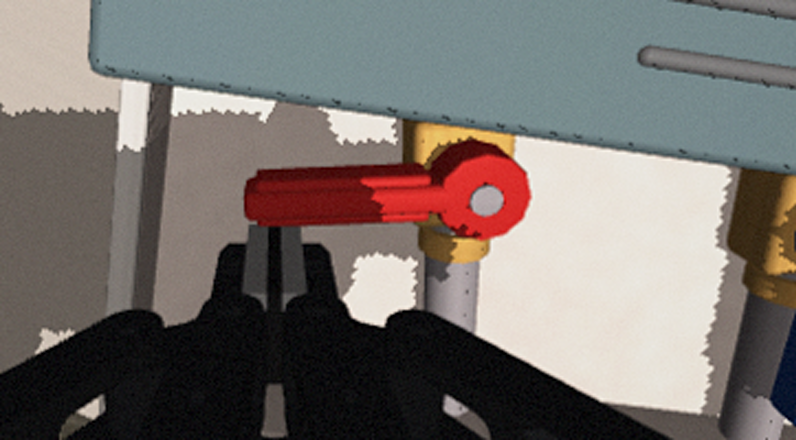

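Request:
servo_tool:
  plan:
    - [[-0.8,0,0,0,0,0],[-1.5,0,0,0,0,0],[-1.5,0,-3,0,0,0],[-1.5,0,-6,0,0,0],[-2.5,1,-9,0,0,0],[-4,2,-12,0,0,4],[-6,3,-15,0,0,8],[-7,4,-16,0,0,8],[-7,4,-16,0,0,8],[-7,4,-16,0,0,8]]

```text
time: 12.17
tool_pos: [0.4975, 0.2873, 0.199]
tcp_rot: [3.076, 0.614, -0.025]
wrist_force: [-1.1, 0.5, 0.3]
width: 0.001
```

```bash
python3 m.py w13; python3 - <<'E'
from h import *
snap('scene','s13');snap('side','d13')
E
```

```text
12.2167 [0.49674502 0.2874051  0.19749593] [ 0.25800148 -0.41743338  0.13921854]
[[ 0.923  0.385 -0.017]
 [ 0.385 -0.923 -0.009]
 [-0.019  0.002 -1.   ]]
tcp rel red pivot, manifold mm -86.98244718153434 1.2900360794493142 tool x yaw rel 0.12625689327545686
red x range -17.765557718864432 9.093351476412103 y -10.080473563377964 58.81958537960626
```

View pics/w13.png

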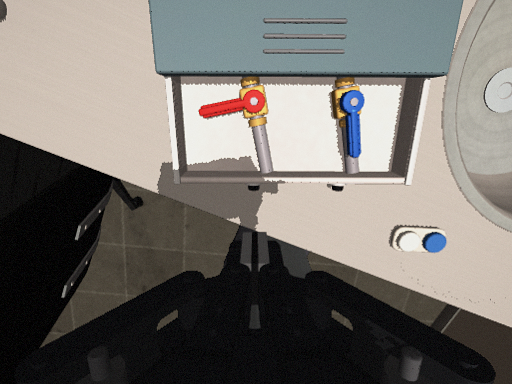

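View pics/s13.png

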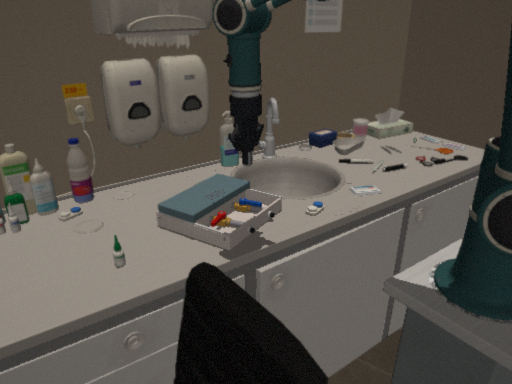

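```bash
python3 - <<'E'
from h import *
c=snap('wrist','w14')
P=np.array([.5766,.3209]);ex=np.array([np.cos(np.radians(22.5)),np.sin(np.radians(22.5))]);ey=np.array([-ex[1],ex[0]])
for nm,p,z in [('coverL',(157,74),.069),('coverR',(444,75),.069),('wall outer L',(176,184),.042),('wall outer R',(412,184),.042),('blue piv',(354,101),.043),('blue tip',(354,157),.043),('red piv',(254.5,101),.043),('red tip',(200,113),.043),('lens',(420,240),.018)]:
    q=on(c,*p,z)[:2]-P;print(nm,(q@ex*1e3).round(1),(q@ey*1e3).round(1),on(c,*p,z)[:2].round(4))
E
```

```text
coverL 18.9 88.6 [0.5601 0.41  ]
coverR 18.7 -175.4 [0.6611 0.166 ]
wall outer L -93.3 88.6 [0.4565 0.3671]
wall outer R -92.9 -181.8 [0.5603 0.1174]
blue piv -3.4 -104.2 [0.6133 0.2233]
blue tip -61.8 -111.1 [0.562  0.1946]
red piv -3.7 -0.9 [0.5736 0.3186]
red tip -15.7 56.2 [0.5406 0.3669]
lens -176.8 -221.7 [0.498  0.0484]
```

```bash
python3 - <<'E'
from h import *
s=bot.read_state();print(s['time'],s['wrist_force'],finish_job())
E
```

```text
the job is handed in; nothing more can be done
12.3667 [-0.85783172 -0.59613476 -0.17415622] None
```

The job is handed in at 12.4 s. The cover is pushed fully back and the red handle is turned clockwise against a hard stop. One check disagreed: the red lever stopped at about 78–82° to the box, not 90°.

**Cover:** I pushed it back with the closed fingertips until it met its stop, with no further travel at about 13 N. The last picture puts its front face about 112 mm behind the box's front face; fully open should be 113 mm.

**Red handle:** I pushed it through its arc, and it stopped moving. It did not give way under about 20 N at 48 mm, or again at about 17 N at 52 mm. That is roughly 0.9 N m, against the 0.12 N m needed to turn it.

**The disagreement:** The pipes look skewed by about 9° inside the box, and the blue lever looks skewed by a similar amount. The red lever is square to its own pipe, so I took this as the shut stop. I did not independently confirm the stop angle.

**Everything else:** I did not touch the blue handle; it measured -9° early on and about -7° at the end, within how closely I can pick points. The lens case measured in the same place, and the dropper and gauze look unmoved in the scene picture. The arm finished clear, about 0.2 m above the worktop, with contact force close to zero.

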